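# Plug in the control card, find the loose terminal bolt and hold its cap open

## Robot

A 7-joint arm with a two-finger parallel gripper is mounted at the origin on the work surface. World frame = base frame: x ahead of the robot, y to its left, z up, the work surface at z = 0. Lengths are in m, angles in rad, forces in N, time in s.
With the tool pointing down it reaches from about 0.35 to 0.9 m from the base axis. Payload 19.9 kg.
Tool frame: the origin (TCP) lies between the finger pads; the fingertips stand arm.tips_ahead ahead of it and the grasp point (between the pads) lies 2 mm behind it (arm.tips_ahead is the distance from the TCP to the fingertips, in m); z points along the fingers, y is the line along which they close (so a half turn about z gives the same grasp; the last joint's range is limited). The gripper opens to 85 mm and grips with 20 to 120 N. Pads are 22 mm wide; open, the fingers measure 114 mm over their backs; the gripper's body (76 mm by 85 mm) begins 54 mm behind the grasp point. The pads swing forward as they close: fully open they stand 13 mm farther back than shut.
Start: joints at [1.149, 0.417, -0.01, 1.614, 0.005, 1.111, -0.053], TCP at [0.232, -0.58, 0.248] pointing down, gripper open.
Joint ranges: [-2.81, 2.81], [-0.39, 2.02], [-1.27, 1.25], [0.06, 2.57], [-1.19, 4.33], [0.19, 2], [-2.82, 2.82]. Speed limits (rad/s): [1.89, 1.89, 2.39, 2.39, 3.01, 3.01, 3.01].

## Interface

Orientations are given as a unit quaternion [x, y, z, w].
In Python, from plant import readout, viewer, order, finder, arm gives the robot as it stands. The module is installed in compiled form; this text tells all that it offers.
- The arm moves only by the tool step_arm, never from a script. Its argument "moves" is a list that holds one entry, the list of rows, each a list of 4 numbers: the shift along the tool's x, y, z in mm, then the turn about the tool's z in rad. A call has 1 to 12 rows; each row is the pose to reach, as a shift and turn from the pose commanded when the call began, along the tool's axes at that moment; what a row does not reach only later rows make up. A row lasts 1/8 s, in which the tool goes at most 62.5 mm and 10.7 degrees, less where a joint would pass 70% of its speed; a pose out of reach is approached as far as the arm can. A call with a gripper value outside its range is refused whole. "hand" is the closure, from 0 (fully open) to 1 (shut), set as the call begins (left out, the last holds). The fingers move at their own pace and stop on an object; "newtons" is the grip in N (left out, the last holds). Time passes only in rows, so rows that repeat a pose let the fingers close. It gives the time, the measured TCP pose, the force, the opening and the grip force at its end, in the units of the state.
- readout.get_state(): the state, without advancing time (a new reading comes with each control period).
- viewer.get_image(name): name is "side" or "top" or "wrist"; returns a dict with "pixels" (400x640x3 uint8, red, green, blue), "intrinsics" (3x3 intrinsics, pixels), "dist" ([k1, k2, p1, p2, k3] as OpenCV has them; the pictures are not rectified), "rvec" (rotation vector, rad) and "tvec" (3), from world to camera coordinates, as OpenCV has them; the wrist camera has in their place "mount" (4x4, takes a point from camera to tool coordinates, whose origin is the TCP and whose axes are the flange's). Camera axes: x right, y down, z forward; pixel columns grow to the right and rows downward; lengths in m; the calibration is good to about 2 mm. A picture is of the moment at which its call begins: read the wrist's pose just before it. There is no depth.
- order.close_job(): hands the job in; it is judged then, once.
Trained networks look in a picture, given as the dict that the camera call returned (one of the last four; its "shot" number tells which), for a name from the list of things; names that differ only in an ending like _2 or _b are one class to them, and where a whole thing is asked for, a point or a joint stands for the part that bears it (a point fixed in the world has none). Each returns a list of dicts, best first, with "conf" (0 to 1); they miss things now and then, are a little off and sometimes report something else, mostly with a low value. They report only what shows in the picture. A call takes as long as a camera call. They do not tell look-alikes from the thing itself.
- finder.spot_in(picture, query): "point" ([column, row] in pixels, amid what is visible of it).
- finder.outline_of(picture, query): "pixels" (400x640 bool, what is visible of it) and "point" ([column, row] in pixels, amid what is visible of it).
The state is a dict: "time": time; "q": joint angles; "joint_velocities": joint speeds; "effort": joint torques, N m; "position": TCP position; "eef_rot": TCP orientation; "wrist_force": force on the tool from outside, world axes, zero at the start; "ft_torque": the same for the moment, N m; "gripper_width": finger opening in m; "finger_force": force on a finger pad.
Only numpy, scipy, OpenCV 4.12 (cv2) and the standard library are available. Lean on these libraries where they do the work, as an engineer would, in place of code of your own. Each camera call takes 0.05 s, during which the arm holds its last target. There are 200 camera calls.

## Task

Get this power module ready for its test run: first take the control card (the upright board with the grip bar) out of the board stand and slide it fully home into the module's card socket. Then, with their caps shut, press down on the ends of the three terminal bolts that show through the caps to find the loose one that gives way, and lift that bolt's hinged cap at least halfway open with the gripper, leaving the other two caps shut. Finish while still holding that cap open, so that I can get a wrench on the bolt from across the bench, and do not shift anything else on the bench.

Things in the scene. Friction and masses are not known exactly. Their poses are not given: they have to be found in the camera images.
- card: Control card: upright flat board, 6 mm thick (x), 80 wide (y), 90 tall (z up), with a thicker grip bar on top: 12 mm thick (x), 64 long (y), 74 to 90 mm above the foot; 60-130 g. Origin: middle of its lower edge. It starts in one of three slots, 55 mm apart along x, of a black board stand (slot 9 mm wide, sides 22 mm above the card's foot): lift straight out. Fits its socket either way round.
- slot (a point): Card socket of the power module (fixed, finned heatsink 220 x 280 mm): centre of the floor of the upright slot in its grey block. x: the narrow way (7.6 mm wide), y: the long way (81.6), z up. Mouth 44 mm above this point, 80 above the bench, 2 mm bevel; the card slides straight down without force. The three capped bolts stand in a row along y, 89 mm to the -x side of this point.
- bolt_1 (a joint): How far the terminal bolt at the +y end of the row has sunk, in m: 0 as found. Tight bolts stay within 1 mm of 0; the loose one, which looks the same, resists with about 6 N, then sinks 6 mm and stays down. Press its end straight down with 10 to 20 N.
- tip_1 (a point): Centre of the round end of terminal bolt 1 (11 mm thick, axis upright), which stands 8 mm proud of the cap's top through a round 22 mm opening in it. Moves with the bolt; 98 mm above the bench at the start. Bolts are 80 mm apart.
- cap_1 (a joint): Opening angle of the grey hinged cap over bolt 1: 0 shut, 1.57 rad (its limit) upright. Hinged on its -x edge (slot's axes); its +x edge, with a small lip, swings up and over towards -x. A weak spring (1 to 2 N at the lip) shuts it when let go.
- hinge_1 (a point): Middle of the fixed hinge line of cap 1, which runs along this point's y (z up; same axes as the slot), 71 mm above the bench, 9 mm above the flat top of the terminal block and 24 mm to the -x side of the bolt.
- grip_1 (a point): Point inside cap 1 where it can be gripped across its sides. Cap: a box 48 mm long (x, from the hinge), 32 wide (y), 22 tall, its top 28 mm above the terminal block. The point is 32 mm in +x from the hinge, 8 mm above it, 17 mm above the terminal block, and moves and turns with the cap.
- bolt_2 (a joint): How far the terminal bolt in the middle of the row has sunk, in m: 0 as found. Tight bolts stay within 1 mm of 0; the loose one, which looks the same, resists with about 6 N, then sinks 6 mm and stays down. Press its end straight down with 10 to 20 N.
- tip_2 (a point): Centre of the round end of terminal bolt 2 (11 mm thick, axis upright), which stands 8 mm proud of the cap's top through a round 22 mm opening in it. Moves with the bolt; 98 mm above the bench at the start. Bolts are 80 mm apart.
- cap_2 (a joint): Opening angle of the grey hinged cap over bolt 2: 0 shut, 1.57 rad (its limit) upright. Hinged on its -x edge (slot's axes); its +x edge, with a small lip, swings up and over towards -x. A weak spring (1 to 2 N at the lip) shuts it when let go.
- hinge_2 (a point): Middle of the fixed hinge line of cap 2, which runs along this point's y (z up; same axes as the slot), 71 mm above the bench, 9 mm above the flat top of the terminal block and 24 mm to the -x side of the bolt.
- grip_2 (a point): Point inside cap 2 where it can be gripped across its sides. Cap: a box 48 mm long (x, from the hinge), 32 wide (y), 22 tall, its top 28 mm above the terminal block. The point is 32 mm in +x from the hinge, 8 mm above it, 17 mm above the terminal block, and moves and turns with the cap.
- bolt_3 (a joint): How far the terminal bolt at the -y end of the row has sunk, in m: 0 as found. Tight bolts stay within 1 mm of 0; the loose one, which looks the same, resists with about 6 N, then sinks 6 mm and stays down. Press its end straight down with 10 to 20 N.
- tip_3 (a point): Centre of the round end of terminal bolt 3 (11 mm thick, axis upright), which stands 8 mm proud of the cap's top through a round 22 mm opening in it. Moves with the bolt; 98 mm above the bench at the start. Bolts are 80 mm apart.
- cap_3 (a joint): Opening angle of the grey hinged cap over bolt 3: 0 shut, 1.57 rad (its limit) upright. Hinged on its -x edge (slot's axes); its +x edge, with a small lip, swings up and over towards -x. A weak spring (1 to 2 N at the lip) shuts it when let go.
- hinge_3 (a point): Middle of the fixed hinge line of cap 3, which runs along this point's y (z up; same axes as the slot), 71 mm above the bench, 9 mm above the flat top of the terminal block and 24 mm to the -x side of the bolt.
- grip_3 (a point): Point inside cap 3 where it can be gripped across its sides. Cap: a box 48 mm long (x, from the hinge), 32 wide (y), 22 tall, its top 28 mm above the terminal block. The point is 32 mm in +x from the hinge, 8 mm above it, 17 mm above the terminal block, and moves and turns with the cap.
- screwdriver: Bystander: a screwdriver lying on the bench, 190 mm long. Origin at its middle, underneath.
- wrench: Bystander: an open wrench lying on the bench, 170 mm long. Origin at its middle, underneath.
- jar: Bystander: a small jar with a black lid, 52 mm across, 55 mm tall. Origin under its centre.
- spool: Bystander: a spool, 60 mm across, 45 mm tall. Origin under its centre.
- meter: Bystander: a hand-held multimeter lying on its back, 170 x 85 x 38 mm. Origin under its centre.
- board_a: Bystander: a bare green board without grip bar, 5 x 90 x 50 mm tall, standing in another slot of the board stand. Origin: centre of its lower edge.
- board_b: Bystander: a second bare green board like board_a, in the remaining slot.
Things that resemble listed ones, but are neither listed nor needed, are in the scene too. Leave any blue, orange or yellow look-alike of the card alone.

How it is judged:
By the outcome, as a careful person would: the job done as asked, in the order asked, and still so for the second after the job is handed in, while the arm keeps its last pose, push and grip.
It also fails if it takes over 64 s, if anything falls off the work surface, if the arm or the gripper's body presses on something with over 40 N, if the wrist force passes 120 N, or if a joint passes its speed limit or range.

## Working session

There is one attempt and no reset: what is moved stays moved. The work goes in short steps, Python scripts to look and compute and a tool call to move; the robot and the scene stay as the last step left them, time stands still between calls to the robot, and variables do not carry over. Pictures are saved under pics/ and viewed, at most 10 in all, crops included, and the job is handed in when it is done.

Besides the shell and the picture viewer there is one more tool, called after "Request:" as name(argument=value, ...) on one line, values as JSON. step_arm: Moves the arm, as the interface text tells. Its arguments: {"type":"object","properties":{"moves":{"type":"array","items":{"type":"array","items":{"type":"array","items":{"type":"number"}}}},"hand":{"type":"number"},"newtons":{"type":"number"}},"required":["moves"]}

```bash
mkdir -p pics
cat > h.py <<'E'
import numpy as np, cv2
from scipy.spatial.transform import Rotation as R
from plant import readout, viewer, order, finder, arm
def save(p,name,crop=None,scale=1):
    im=p["pixels"][:,:,::-1]
    if crop: im=im[crop[1]:crop[3],crop[0]:crop[2]]
    if scale!=1: im=cv2.resize(im,None,fx=scale,fy=scale,interpolation=cv2.INTER_CUBIC)
    cv2.imwrite("pics/"+name+".png",im)
def cam(p,st=None):
    "returns Rcw (cam->world), origin"
    if "rvec" in p:
        Rw=cv2.Rodrigues(np.array(p["rvec"],float))[0]; return Rw.T,-Rw.T@np.array(p["tvec"],float).ravel()
    T=np.eye(4);T[:3,:3]=R.from_quat(st["eef_rot"]).as_matrix();T[:3,3]=st["position"]
    M=T@np.array(p["mount"]);return M[:3,:3],M[:3,3]
def ray(p,uv,st=None):
    Rc,o=cam(p,st)
    n=cv2.undistortPoints(np.array(uv,float).reshape(-1,1,2),np.array(p["intrinsics"],float),np.array(p["dist"],float)).reshape(-1,2)
    return o,(Rc@np.c_[n,np.ones(len(n))].T).T
def onz(p,uv,z,st=None):
    o,d=ray(p,uv,st); return o+d*((z-o[2])/d[:,2])[:,None]
def proj(p,X,st=None):
    Rc,o=cam(p,st); c=(np.array(X,float).reshape(-1,3)-o)@Rc
    return cv2.projectPoints(c.reshape(-1,1,3),np.zeros(3),np.zeros(3),np.array(p["intrinsics"],float),np.array(p["dist"],float))[0].reshape(-1,2)
def totool(st,X):
    return R.from_quat(st["eef_rot"]).as_matrix().T@(np.array(X)-np.array(st["position"]))*1000
E
python3 - <<'E'
from h import *
np.set_printoptions(precision=4,suppress=True)
st=readout.get_state(); print(st["position"],st["eef_rot"],R.from_quat(st["eef_rot"]).as_matrix(),st["time"],arm.tips_ahead)
for n in ["top","side"]:
    p=viewer.get_image(n); save(p,n+"0"); print(n,cam(p))
    hs={"card":.082,"tip_1":.098,"grip_1":.08,"slot":.08,"board_a":.05,"jar":.05,"spool":.045,"meter":.038,"screwdriver":.015,"wrench":.01}
    for q in hs:
        for r in finder.spot_in(p,q)[:5]:
            print(q,round(r["conf"],2),np.round(r["point"]),onz(p,r["point"],hs[q])[0])
E
```

```text
[ 0.2322 -0.5799  0.2477] [ 0.9819  0.1893 -0.0002 -0.0006] [[ 0.9283  0.3717 -0.0005]
 [ 0.3717 -0.9283  0.0011]
 [-0.0001 -0.0012 -1.    ]] 0.0 0.017
top (array([[ 0.0106, -0.9958,  0.0906],
       [-0.9999, -0.0103,  0.0029],
       [-0.002 , -0.0906, -0.9959]]), array([0.4455, 0.0133, 1.3139]))
card 0.79 [463. 145.] [ 0.7116 -0.386   0.082 ]
card 0.51 [377. 261.] [ 0.3807 -0.1377  0.082 ]
card 0.48 [428. 233.] [ 0.4585 -0.2805  0.082 ]
card 0.47 [422. 276.] [ 0.3406 -0.2647  0.082 ]
card 0.46 [470. 273.] [ 0.3491 -0.398   0.082 ]
tip_1 0.55 [327. 181.] [0.6007 0.0016 0.098 ]
grip_1 0.74 [291. 190.] [0.5756 0.1039 0.08  ]
grip_1 0.72 [321. 193.] [0.5686 0.0191 0.08  ]
grip_1 0.7 [324. 176.] [0.6174 0.0101 0.08  ]
grip_1 0.65 [346. 205.] [ 0.5358 -0.0499  0.08  ]
grip_1 0.25 [424. 152.] [ 0.6876 -0.2727  0.08  ]
slot 0.82 [325. 175.] [0.6191 0.0092 0.08  ]
board_a 0.43 [418. 198.] [ 0.5606 -0.2608  0.05  ]
jar 0.67 [422. 154.] [ 0.6872 -0.2751  0.05  ]
jar 0.21 [420. 216.] [ 0.5078 -0.2656  0.05  ]
spool 0.96 [201. 228.] [0.4657 0.3662 0.045 ]
spool 0.42 [349. 202.] [ 0.5474 -0.061
[... 813 characters left out ...]
93.] [0.3777 0.0936 0.08  ]
grip_1 0.46 [332. 216.] [ 0.5313 -0.0631  0.08  ]
slot 0.94 [358. 221.] [ 0.591  -0.0985  0.08  ]
slot 0.71 [294. 165.] [0.4702 0.2561 0.08  ]
board_a 0.55 [365. 277.] [ 0.5625 -0.2759  0.05  ]
board_a 0.54 [343. 285.] [ 0.5075 -0.2907  0.05  ]
jar 0.71 [425. 277.] [ 0.692  -0.3047  0.05  ]
jar 0.58 [360. 220.] [ 0.6086 -0.0547  0.05  ]
jar 0.44 [332. 217.] [ 0.5381 -0.0223  0.05  ]
spool 0.74 [293. 165.] [0.4755 0.3284 0.045 ]
spool 0.56 [334. 185.] [0.5808 0.1577 0.045 ]
meter 0.64 [340. 157.] [0.6466 0.3655 0.038 ]
screwdriver 0.77 [296. 235.] [ 0.4353 -0.0343  0.015 ]
wrench 0.78 [268. 193.] [0.3789 0.2165 0.01  ]
wrench 0.42 [333. 200.] [0.5701 0.1282 0.01  ]
```

View pics/top0.png

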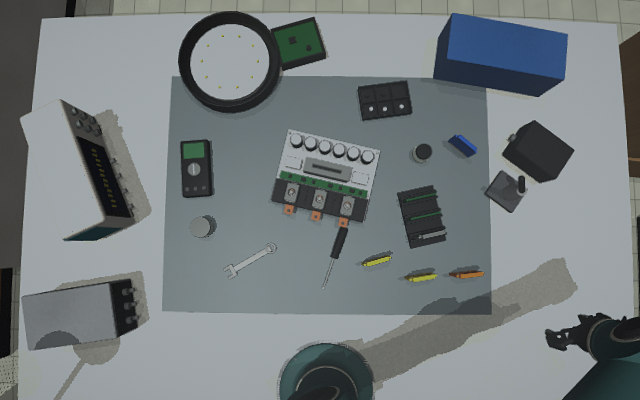

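View pics/side0.png

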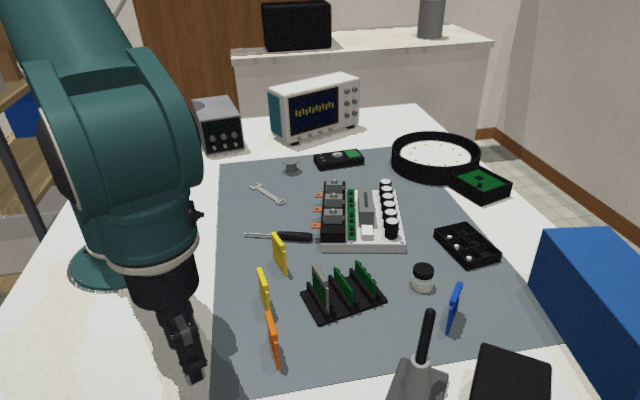

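The top picture shows the card in the stand at about (428,237). The two bare boards are beside it at (426,215) and (420,196). The module has its caps at (291,190), (319,198) and (346,205), and its socket at (327,168). The side picture agrees: the card is at (320,285), and the yellow and orange look-alikes stand on the bench. I'll move over the stand and look with the wrist camera.

Request:
step_arm(moves=[[[320,-190,-90,-1.37],[320,-190,-90,-1.37],[320,-190,-90,-1.37],[320,-190,-90,-1.37],[320,-190,-90,-1.37],[320,-190,-90,-1.37],[320,-190,-90,-1.37],[320,-190,-90,-1.37],[320,-190,-90,-1.37]]], hand=0.4, newtons=40)

```text
time: 2.22
position: [0.4587, -0.2849, 0.3383]
eef_rot: [0.641, 0.768, -0.0, -0.0]
wrist_force: [-0.1, -0.7, -0.2]
gripper_width: 0.0508
finger_force: 0.0
```

Run:
```python
from h import *
np.set_printoptions(precision=4,suppress=True)
st=readout.get_state(); p=viewer.get_image("wrist"); save(p,"w1")
print(st["time"],st["position"],R.from_quat(st["eef_rot"]).as_matrix(),st["gripper_width"],st["q"],cam(p,st))
for r in finder.outline_of(p,"card")[:3]:
    m=r["pixels"]; ys,xs=np.nonzero(m); print(r["conf"],r["point"],m.sum(),xs.min(),xs.max(),ys.min(),ys.max(),onz(p,r["point"],.09,st)[0])
    rect=cv2.minAreaRect(np.c_[xs,ys].astype(np.float32)); print(cv2.boxPoints(rect))
```

```text
2.225 [ 0.4587 -0.2849  0.3383] [[-0.1786  0.9839 -0.0001]
 [ 0.9839  0.1786 -0.    ]
 [ 0.     -0.0001 -1.    ]] 0.05082589443977654 [ 0.8434  0.2114 -0.4029  1.7004  0.0869  1.2475  0.6005] (array([[ 0.984 ,  0.17  ,  0.0542],
       [ 0.1784, -0.937 , -0.3003],
       [-0.0003,  0.3052, -0.9523]]), array([ 0.444 , -0.2094,  0.4643]))
0.87 [318.2, 168.1] 622 313 325 129 198 [ 0.454  -0.2938  0.09  ]
[[312.0648 129.2968]
 [322.2394 128.788 ]
 [325.6908 197.8155]
 [315.5162 198.3242]]
0.71 [230.1, 126.8] 1466 217 244 95 159 [ 0.343  -0.2631  0.09  ]
[[216.4352  95.2918]
 [241.7851  94.1651]
 [244.6397 158.3938]
 [219.2898 159.5204]]
0.7 [277.8, 27.3] 930 268 290 0 65 [ 0.3834 -0.1474  0.09  ]
[[267.4512   0.061 ]
 [283.4756  -1.7195]
 [290.8658  64.7927]
 [274.8414  66.5732]]
```

View pics/w1.png

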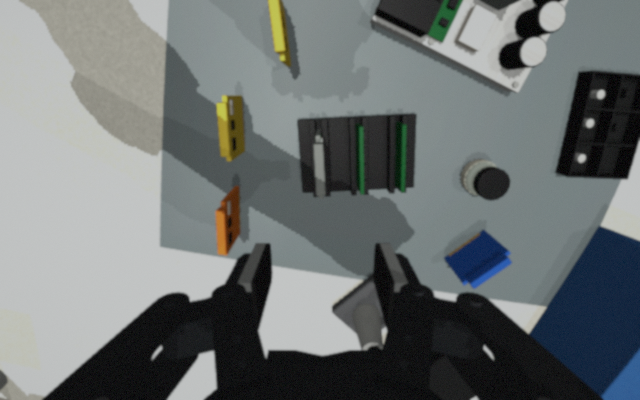

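The wrist picture shows the card's light grey bar at (319,170), from row 142 to row 197. It stands in the stand's left slot, left of the two green boards. I'll measure the bar, go lower and measure it again.

```bash
cat >> h.py <<'E'
def bar(p,box,thr=110):
    "bright grey blob in box: centre, ends"
    x0,y0,x1,y1=box; im=p["pixels"][y0:y1,x0:x1].astype(int)
    m=((im.min(2)>thr)&(im.max(2)-im.min(2)<40)).astype(np.uint8)
    n,l,s,c=cv2.connectedComponentsWithStats(m); k=1+np.argmax(s[1:,4]); ys,xs=np.nonzero(l==k)
    (cx,cy),(w,h),a=cv2.minAreaRect(np.c_[xs,ys].astype(np.float32))
    b=cv2.boxPoints(((cx,cy),(w,h),a)); b=b[np.argsort(b[:,1])]
    return np.array([[cx,cy],b[:2].mean(0),b[2:].mean(0)])+[x0,y0],(w,h,s[k,4])
E
python3 - <<'E'
from h import *
np.set_printoptions(precision=4,suppress=True)
st=readout.get_state(); p=viewer.get_image("wrist")
im=p["pixels"]; print(im[170,308:330].tolist())
b,i=bar(p,(305,120,335,205)); print(b,i)
for z in(.09,.096,.1):
    e=onz(p,b,z,st); print(z,e,np.linalg.norm(e[1]-e[2]),np.arctan2(*(e[1]-e[2])[:2]))
    print(totool(st,e[0]))
E
```

```text
[[25, 29, 28], [25, 24, 26], [33, 32, 31], [31, 28, 29], [30, 31, 29], [41, 42, 42], [76, 79, 75], [112, 116, 111], [130, 132, 128], [135, 140, 135], [136, 140, 134], [138, 142, 136], [136, 140, 135], [134, 138, 133], [134, 137, 132], [121, 125, 120], [92, 95, 92], [56, 58, 56], [27, 30, 29], [27, 30, 29], [27, 29, 28], [32, 34, 30]]
[[318.5815 161.5483]
 [317.6533 143.913 ]
 [319.5097 179.1837]] (35.31953811645508, 8.4619722366333, np.int32(290))
0.09 [[ 0.4529 -0.2859  0.09  ]
 [ 0.4481 -0.265   0.09  ]
 [ 0.4579 -0.3074  0.09  ]] 0.04352914796656931 -0.22607071445985016
[  0.1855  -5.6841 248.2369]
0.096 [[ 0.4528 -0.2846  0.096 ]
 [ 0.4481 -0.2641  0.096 ]
 [ 0.4577 -0.3059  0.096 ]] 0.042831225020986095 -0.22607071445985105
[  1.4153  -5.6095 242.237 ]
0.1 [[ 0.4527 -0.2838  0.1   ]
 [ 0.448  -0.2635  0.1   ]
 [ 0.4575 -0.3048  0.1   ]] 0.04236594305726393 -0.22607071445985177
[  2.2351  -5.5598 238.237 ]
```

Request:
step_arm(moves=[[[-8,-5.5,50,-0.04],[-8,-5.5,110,-0.04],[-8,-5.5,110,-0.04],[-8,-5.5,110,-0.04]]])

```text
time: 2.88
position: [0.4557, -0.2941, 0.2304]
eef_rot: [0.625, 0.78, 0.0, 0.001]
wrist_force: [0.2, -1.1, 1.1]
gripper_width: 0.0512
finger_force: 0.0
```

Run:
```python
from h import *
np.set_printoptions(precision=4,suppress=True)
st=readout.get_state(); p=viewer.get_image("wrist"); save(p,"w2"); print(st["position"])
r=finder.outline_of(p,"card")
for a in r[:2]: print(a["conf"],a["point"])
m=r[0]["pixels"]; ys,xs=np.nonzero(m); x0,x1,y0,y1=xs.min()-15,xs.max()+15,max(ys.min()-15,0),min(ys.max()+25,399)
print(x0,x1,y0,y1); 
for t in (70,90):
  b,i=bar(p,(x0,y0,x1,y1),t); print(t,b,i)
  for z in(.094,.1):
    e=onz(p,b,z,st); print(z,e,np.linalg.norm(e[1]-e[2]),np.arctan2(*(e[1]-e[2])[:2]),totool(st,e[0]))
```

```text
[ 0.4557 -0.2941  0.2304]
0.88 [524.3, 298.2]
0.84 [204.0, 122.2]
463 580 249 360
70 [[521. 304.]
 [521. 249.]
 [521. 359.]] (109.99998474121094, 115.99998474121094, np.int32(5962))
0.094 [[ 0.6805 -0.3712  0.094 ]
 [ 0.6534 -0.3126  0.094 ]
 [ 0.7131 -0.4397  0.094 ]] 0.1403904341018806 -0.4397893321194898 [-124.0982  202.4368  136.8464]
0.1 [[ 0.6749 -0.3678  0.1   ]
 [ 0.6484 -0.3105  0.1   ]
 [ 0.7068 -0.4346  0.1   ]] 0.13717904509255557 -0.4397893321194891 [-119.4999  197.7813  130.8345]
90 [[521. 304.]
 [521. 249.]
 [521. 359.]] (109.99998474121094, 115.99998474121094, np.int32(5884))
0.094 [[ 0.6805 -0.3712  0.094 ]
 [ 0.6534 -0.3126  0.094 ]
 [ 0.7131 -0.4397  0.094 ]] 0.1403904341018806 -0.4397893321194898 [-124.0982  202.4368  136.8464]
0.1 [[ 0.6749 -0.3678  0.1   ]
 [ 0.6484 -0.3105  0.1   ]
 [ 0.7068 -0.4346  0.1   ]] 0.13717904509255557 -0.4397893321194891 [-119.4999  197.7813  130.8345]
```

View pics/w2.png

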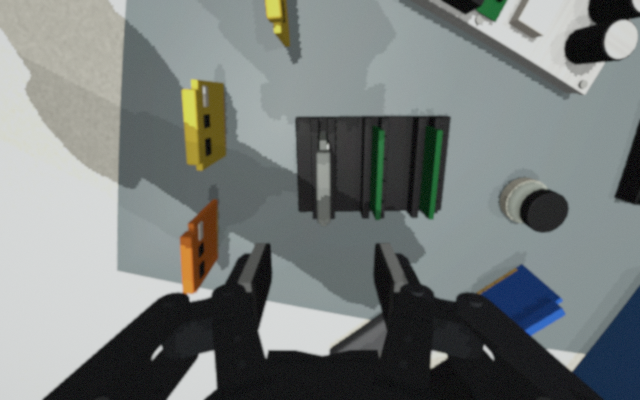

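The closer picture shows the card's bar at about x = 323, from row 150 to row 224. The network had ranked the blue look-alike first, so I measure the bar in its own box.

Run:
```python
from h import *
np.set_printoptions(precision=4,suppress=True)
st=readout.get_state(); p=viewer.get_image("wrist")
print(p["pixels"][135:235:4,324].sum(1)//3)
b,i=bar(p,(308,148,340,235),75); print(b,i)
for z in(.088,.094,.1):
    e=onz(p,b,z,st); print(z,e,np.linalg.norm(e[1]-e[2]),np.arctan2(*(e[1]-e[2])[:2]),totool(st,e[0]))
```

```text
[ 66  90 140 140  88 139 136 141 158 156 155 155 155 150 146 105  97  99
  98  98  98 103 103 107 106]
[[323.5 191. ]
 [323.5 148. ]
 [323.5 234. ]] (86.0, 31.0, np.int32(1544))
0.088 [[ 0.4572 -0.2994  0.088 ]
 [ 0.4487 -0.2616  0.088 ]
 [ 0.4664 -0.3405  0.088 ]] 0.0808772643542344 -0.22073699693688842 [ -4.9609  -0.1162 142.7556]
0.094 [[ 0.4567 -0.2976  0.094 ]
 [ 0.4485 -0.2607  0.094 ]
 [ 0.4658 -0.3378  0.094 ]] 0.07907013925382743 -0.22073699693688895 [ -3.1312  -0.1378 136.7511]
0.1 [[ 0.4563 -0.2958  0.1   ]
 [ 0.4482 -0.2597  0.1   ]
 [ 0.4651 -0.3351  0.1   ]] 0.07726301415342049 -0.22073699693688864 [ -1.3016  -0.1594 130.7466]
```

Run:
```python
from h import *
np.set_printoptions(precision=4,suppress=True)
st=readout.get_state(); p=viewer.get_image("wrist"); im=p["pixels"].astype(int)
for r in (158,170,182,195,205): print(r,im[r,310:338].sum(1)//3)
print(im[214:232,322:326].mean(1).astype(int).tolist())
for z in(.09,.095,.1):
    e=onz(p,[[323,152],[323.5,187.5],[325,223]],z,st); print(z,[totool(st,x) for x in e],np.linalg.norm(e[2]-e[0]))
```

```text
158 [ 52  49  53  55  55  69  97 122 137 141 141 141 140 138 140 139 137 136
 127 105  73  46  33  33  34  38  47  52]
170 [ 53  50  51  51  57  69  97 131 149 157 157 158 157 156 157 156 156 153
 143 119  80  49  38  37  33  36  42  49]
182 [ 37  36  47  50  52  62  94 127 144 154 156 156 155 155 155 154 155 152
 143 121  82  48  36  29  33  36  39  50]
195 [ 28  31  30  33  34  51  79 114 134 142 142 137 133 127 115 111 114 113
 106  92  61  43  32  34  30  32  32  37]
205 [35 27 30 31 30 40 51 75 89 95 96 96 99 99 99 97 98 96 93 78 60 38 35 35
 32 29 33 32]
[[97, 101, 96], [96, 99, 95], [98, 101, 96], [98, 101, 96], [99, 102, 98], [102, 105, 100], [103, 107, 102], [102, 106, 101], [99, 103, 98], [99, 103, 98], [102, 105, 102], [102, 107, 104], [103, 109, 108], [101, 109, 110], [101, 109, 109], [101, 109, 110], [101, 110, 110], [100, 109, 110]]
0.09 [array([ 30.6373,  -0.5851, 140.3777]), array([ -1.0192,  -0.1277, 140.4527]), array([-35.0312,   1.2845, 140.535 ])] 0.06569532523663982
0.095 [array([ 31.5066,  -0.5945, 135.3757]), array([  0.4446,  -0.1457, 135.4492]), array([-32.9287,   1.2401, 135.53  ])] 0.06446157047065328
0.1 [array([ 32.3759,  -0.6038, 130.3736]), array([  1.9084,  -0.1636, 130.4457]), array([-30.8261,   1.1956, 130.525 ])] 0.06322781570466679
```

Request:
step_arm(moves=[[[0.7,-0.3,60,-0.01],[0.7,-0.3,110,-0.01],[0.7,-0.3,144,-0.01],[0.7,-0.3,144,-0.01],[0.7,-0.3,144,-0.01]]])

```text
time: 3.7
position: [0.4552, -0.2936, 0.0861]
eef_rot: [0.621, 0.784, 0.0, 0.001]
wrist_force: [0.3, -1.1, 0.7]
gripper_width: 0.051
finger_force: 0.0
```

Request:
step_arm(moves=[[[0,0,0,0],[0,0,0,0],[0,0,0,0],[0,0,0,0],[0,0,0,0]]], hand=1, newtons=50)

```text
time: 4.32
position: [0.4552, -0.2934, 0.0853]
eef_rot: [0.621, 0.784, 0.0, 0.001]
wrist_force: [1.6, 1.3, 7.6]
gripper_width: 0.0111
finger_force: 49.2
```

Request:
step_arm(moves=[[[0,0,-15,0],[0,0,-40,0],[0,0,-90,0],[0,0,-140,0],[0,0,-170,0],[0,0,-170,0]]])

```text
time: 5.08
position: [0.455, -0.2935, 0.2574]
eef_rot: [0.621, 0.784, 0.0, 0.002]
wrist_force: [-0.8, 0.0, -1.6]
gripper_width: 0.0114
finger_force: 49.1
```

Run:
```python
from h import *
np.set_printoptions(precision=4,suppress=True)
st=readout.get_state(); p=viewer.get_image("top"); print(st["position"],R.from_quat(st["eef_rot"]).as_matrix()[:,0])
for r in finder.spot_in(p,"slot")[:2]: print("slot",r["conf"],r["point"],onz(p,r["point"],.08)[0])
save(p,"t2",(240,100,420,260),4)
s=viewer.get_image("side"); save(s,"s2",(210,150,440,350),3)
for r in finder.spot_in(s,"tip_1")[:4]: print("tip",r["conf"],r["point"],onz(s,r["point"],.098)[0])
for r in finder.spot_in(p,"tip_1")[:4]: print("tip",r["conf"],r["point"],onz(p,r["point"],.098)[0])
```

```text
[ 0.455  -0.2935  0.2574] [-0.2278  0.9737 -0.0034]
slot 0.79 [326.8, 174.0] [0.6223 0.0033 0.08  ]
slot 0.56 [195.1, 165.7] [0.6428 0.3787 0.08  ]
tip 0.23 [318.0, 204.6] [0.5342 0.027  0.098 ]
```

View pics/t2.png

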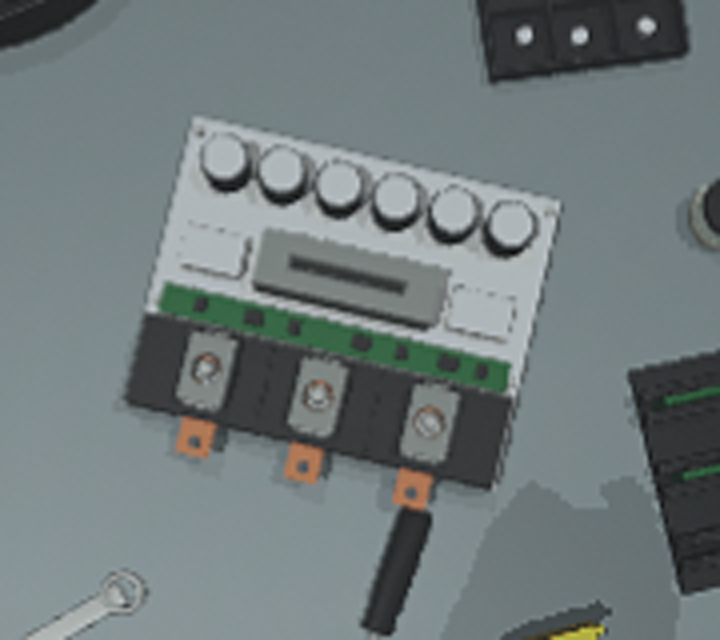

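View pics/s2.png

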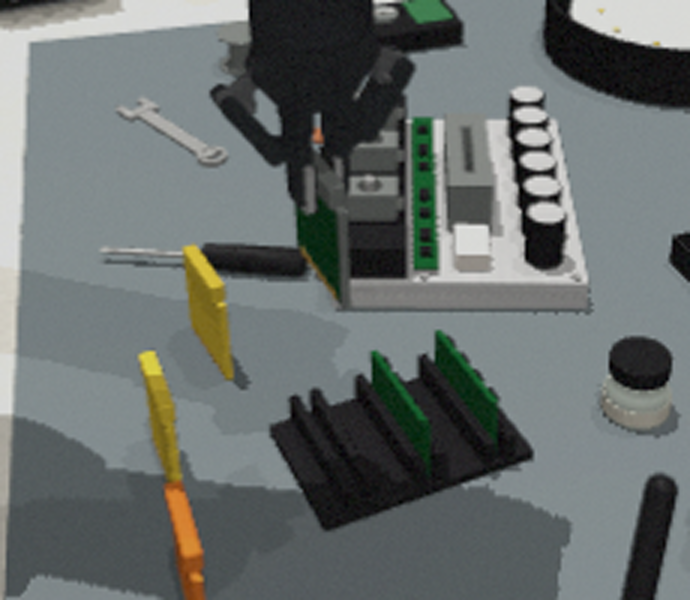

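The top crop shows the slot's ends at (290,262) and (406,290). The bolt ends are at (207,369), (319,395) and (430,422), all in 4x crop pixels. The side crop shows the card in the gripper and the boards still in the stand.

Run:
```python
from h import *
np.set_printoptions(precision=4,suppress=True)
st=readout.get_state(); p=viewer.get_image("top")
f=lambda a:(np.array(a)+.5)/4-.5+[240,100]
t=onz(p,f([[207,369],[319,395],[430,422]]),.098); s=onz(p,f([[290,262],[406,290]]),.08)
print(t,s,s.mean(0),np.linalg.norm(np.diff(t,axis=0),axis=1),np.linalg.norm(s[0]-s[1]))
y=t[0]-t[2]; yaw=np.arctan2(-y[0],y[1]); y2=s[0]-s[1]; print(yaw,np.arctan2(-y2[0],y2[1]))
xa=np.array([np.cos(yaw),np.sin(yaw),0]); print("slot pred",t[1]+.089*xa,(s.mean(0)-t[1])@xa)
sl=.5*(t[1]+.089*xa+s.mean(0)); M=R.from_quat(st["eef_rot"]).as_matrix()
tx=np.array([-np.sin(yaw),np.cos(yaw),0]); tgt=sl-.085*tx; tgt[2]=.26; print(sl,totool(st,tgt),"turn",-(yaw-np.arctan2(-M[0,0],M[1,0])))
```

```text
[[ 0.5688  0.1012  0.098 ]
 [ 0.5515  0.0234  0.098 ]
 [ 0.5336 -0.0535  0.098 ]] [[ 0.6472  0.0451  0.08  ]
 [ 0.6281 -0.037   0.08  ]] [0.6377 0.004  0.08  ] [0.0797 0.0789] 0.08431452828269827
-0.22375482198340618 -0.22896483195031544
slot pred [0.6383 0.0036 0.098 ] 0.08829918646948569
[0.638  0.0038 0.089 ] [170.5199 209.6177  -6.5327] turn 0.4538247676253278
```

Request:
step_arm(moves=[[[170,210,-10,0.454],[170,210,-10,0.454],[170,210,-10,0.454],[170,210,-10,0.454],[170,210,-10,0.454],[170,210,-10,0.454],[170,210,-10,0.454],[170,210,-10,0.454]]])

```text
time: 6.38
position: [0.6196, -0.081, 0.2641]
eef_rot: [0.782, 0.623, -0.0, -0.0]
wrist_force: [-0.2, -0.8, -0.5]
gripper_width: 0.0113
finger_force: 49.1
```

Run:
```python
from h import *
np.set_printoptions(precision=4,suppress=True)
st=readout.get_state(); p=viewer.get_image("wrist"); save(p,"w3",None,1.25); print(st["time"],st["position"],R.from_quat(st["eef_rot"]).as_matrix()[:,0])
sl=np.array([.638,.0038,.08]); yaw=-.225; y=np.array([-np.sin(yaw),np.cos(yaw),0])
print(proj(p,[sl,sl+.041*y,sl-.041*y],st))
for q in("slot","tip_1"):
  for r in finder.spot_in(p,q)[:4]: print(q,r["conf"],r["point"],onz(p,r["point"],.08 if q=="slot" else .098,st)[0])
```

```text
6.375 [ 0.6196 -0.081   0.2641] [ 0.2238  0.9746 -0.0005]
[[321.8931  84.2234]
 [321.838   36.9538]
 [321.9452 128.3865]]
slot 0.98 [299.7, 96.1] [ 0.6151 -0.0019  0.08  ]
slot 0.27 [221.7, 7.9] [0.5657 0.088  0.08  ]
tip_1 0.81 [229.1, 85.1] [0.5575 0.0214 0.098 ]
tip_1 0.58 [231.1, 174.5] [ 0.5343 -0.0572  0.098 ]
```

View pics/w3.png

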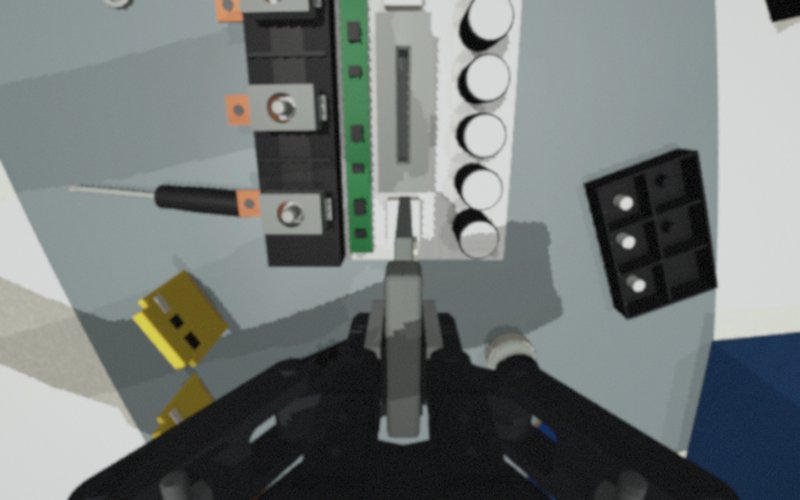

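The wrist picture shows the slot as a dark slit at x = 403, rows 46 to 163 in the 1.25x picture, within 2 px of the prediction. The held card's bar is at x = 403, rows 262 to 435. I'll take both to sub-pixel accuracy.

Run:
```python
from h import *
np.set_printoptions(precision=4,suppress=True)
st=readout.get_state(); p=viewer.get_image("wrist"); g=p["pixels"].astype(int).mean(2)
print("slit col",g[60:110,312:334].mean(0).astype(int)); print("slit up",g[28:46,321:324].mean(1).astype(int),"down",g[120:140,321:324].mean(1).astype(int))
for a in (45,75,105,120): print(a,g[a-4:a+4,312:334].mean(0).astype(int))
for a in (218,240,265,300,335): print(a,g[a-2:a+3,302:344].mean(0).astype(int))
print("bar far",g[145:225,322:325].mean(1).astype(int)); print("bar near",g[335:360,318:328].mean(1).astype(int))
```

```text
slit col [151 151 150 142 125 102  85  78  77  77  77  77  78  83  96 114 133 148
 154 155 155 155]
slit up [173 173 172 173 173 172 173 170 158 136 111  92  71  54  49  50  50  53] down [ 74  76  75  76  73  71  63  60  63  81 104 122 134 142 145 146 148 150
 152 155]
45 [155 156 154 144 120  95  76  67  64  62  60  57  59  69  93 118 143 161
 168 168 169 168]
75 [153 153 151 143 123 100  84  78  77  77  77  77  78  82  95 113 134 151
 160 165 166 166]
105 [149 148 147 141 125 105  88  78  75  76  77  76  78  85  98 114 129 142
 147 147 146 146]
120 [147 147 146 141 127 107  88  77  75  75  75  76  77  85  99 113 128 140
 145 145 145 145]
218 [161 161 161 159 155 139 109  80  74  74  76  77  77  78  77  78  78  78
  77  77  78  77  77  76  76  76  78  77  77  78  77  74  70  67  69  85
 100 107 108 107 107 108]
240 [ 96  95  95  95  93  91 100 111 120 126 130 132 132 131 132 131 131 130
 131 132 131 131 130 131 131 130 130 130 129 129 129 124 117 108  97  86
  89  91  92  91  92  92]
265 [ 83  81  74  56  39  50  74  92  95  98 102 103 100  98  98  97  95  94
  93  92  90  85  82  82  82  82  82  83  81  82  81  80  77  72  62  43
  31  42  64  78  82  83]
300 [20 20 23 25 26 26 32 47 60 67 70 71 73 72 73 72 72 71 72 72 73 73 72 72
 71 72 72 72 71 72 71 70 65 57 40 28 27 25 22 22 20 18]
335 [ 30  61  97 123 135 138 131 104  83  80  84  88  88  89  90  90  89  89
  89  89  89  89  90  90  90  90  90  90  90  89  87  83  83  95 119 139
 146 146 143 131 102  62]
bar far [161 163 163 162 162 163 163 164 165 176 185 169 124  79  67  64  65  64
  64  65  66  65  65  65  65  66  65  65  64  64  66  65  66  64  65  66
  65  65  65  66  67  66  66  68  84 108 126 133 135 135 135 135 134 135
 134 134 135 133 134 134 134 133 122  97  72  64  64  65  66  66  67  67
  69  71  83  98 111 117 123 126]
bar near [ 89  89  89  89  89  89  89  89  89  88  88  88  89  90  99 121 138 144
 140 124  90  50  26  21  21]
```

Run:
```python
from h import *
np.set_printoptions(precision=2,suppress=True)
st=readout.get_state(); p=viewer.get_image("wrist")
M=R.from_quat(st["eef_rot"]).as_matrix(); P=np.array(st["position"])
W=lambda t:P+M@(np.array(t)/1000)
for dz in(-8,-10,-12):
  print(dz,"bar top far/near/sides",proj(p,[W([32,0,dz]),W([-32,0,dz]),W([0,6,dz]),W([0,-6,dz])],st))
print("bar far bottom",proj(p,[W([32,0,6]),W([40,0,6]),W([40,0,80])],st))
yaw=-.225;c,s=np.cos(yaw),np.sin(yaw);X=np.array([c,s,0]);Y=np.array([-s,c,0]);S=np.array([.638,.0038,.078])
print("inner",proj(p,[S+.0408*Y,S-.0408*Y,S+.0038*X,S-.0038*X],st)); S[2]=.08
print("outer",proj(p,[S+.0428*Y,S-.0428*Y,S+.0058*X,S-.0058*X],st))
e=onz(p,[[321.7,84.1],[321.7,45],[321.7,120]],.079,st); print(e*1000,totool(st,e[0]), [totool(st,x)[1] for x in e])
```

```text
-8 bar top far/near/sides [[323.55 211.51]
 [323.4  338.96]
 [337.27 280.37]
 [309.68 280.38]]
-10 bar top far/near/sides [[323.57 213.3 ]
 [323.41 342.1 ]
 [337.48 282.98]
 [309.5  282.99]]
-12 bar top far/near/sides [[323.59 215.14]
 [323.43 345.32]
 [337.69 285.67]
 [309.32 285.67]]
bar far bottom [[323.44 200.37]
 [323.46 183.01]
 [323.09 153.15]]
inner [[321.72  38.51]
 [321.77 128.7 ]
 [325.76  85.12]
 [317.73  85.12]]
outer [[321.72  35.75]
 [321.77 130.98]
 [327.91  85.05]
 [315.57  85.06]]
[[638.16   4.68  79.  ]
 [645.82  38.05  79.  ]
 [630.72 -27.72  79.  ]] [ 87.02  -1.11 185.37] [np.float64(-1.1114146050004419), np.float64(-1.0876214722553945), np.float64(-1.135513127013562)]
```

Request:
step_arm(moves=[[[50,-0.8,0,0],[89,-0.8,10,0],[89,-0.8,60,0],[89,-0.8,97,0],[89,-0.8,97,0],[89,-0.8,97,0]]])

```text
time: 7.38
position: [0.6398, 0.0072, 0.169]
eef_rot: [0.782, 0.624, 0.001, 0.0]
wrist_force: [-0.3, 0.8, -0.4]
gripper_width: 0.0111
finger_force: 49.0
```

Run:
```python
from h import *
np.set_printoptions(precision=2,suppress=True)
st=readout.get_state(); p=viewer.get_image("wrist"); s=viewer.get_image("side"); print(st["position"],st["time"])
a=cv2.resize(p["pixels"][80:280,240:400],None,fx=3,fy=3,interpolation=cv2.INTER_CUBIC)[:600,:400]
a=cv2.resize(p["pixels"][100:300,255:388],(399,600),interpolation=cv2.INTER_CUBIC)
b=cv2.resize(s["pixels"][140:260,310:390],(400,600),interpolation=cv2.INTER_CUBIC)
cv2.imwrite("pics/c4.png",np.hstack([a,b])[:,:,::-1])
```

```text
[0.64 0.01 0.17] 7.375
```

View pics/c4.png

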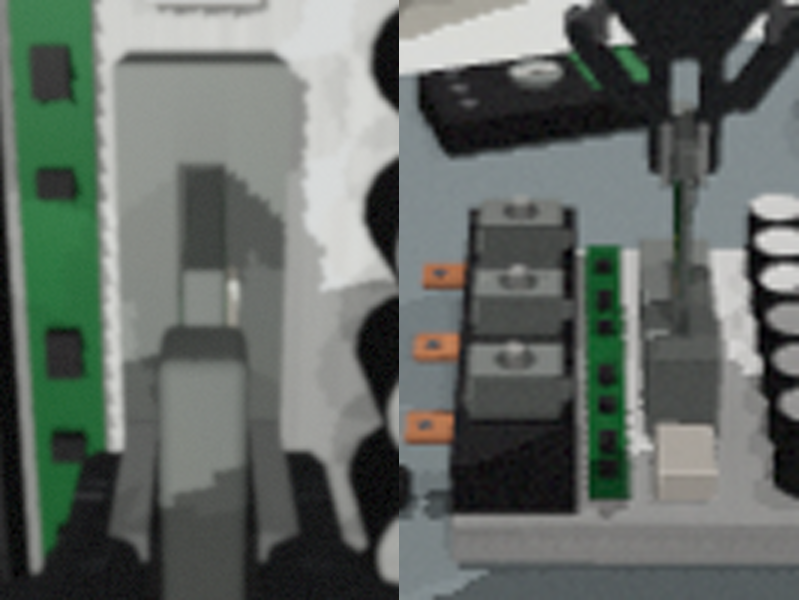

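Run:
```python
from h import *
np.set_printoptions(precision=2,suppress=True)
st=readout.get_state(); p=viewer.get_image("wrist"); M=R.from_quat(st["eef_rot"]).as_matrix(); P=np.array(st["position"])
W=lambda t:P+M@(np.array(t)/1000)
g=p["pixels"].astype(int).mean(2)
print("col",g[140:225,320:325].mean(1).astype(int))
for r in (158,165,175,185,195): print(r,g[r-2:r+3,305:340].mean(0).astype(int))
print("card foot far, top far",proj(p,[W([40,0,79]),W([40,0,5]),W([32,0,5]),W([32,0,-11])],st))
yaw=-.2245;c,s=np.cos(yaw),np.sin(yaw);X=np.array([c,s,0]);Y=np.array([-s,c,0]);S=np.array([.638,.0042,.078])
print("inner",proj(p,[S+.0408*Y,S+.0408*Y+.0038*X,S+.0408*Y-.0038*X],st)); S[2]=.08
print("outer",proj(p,[S+.0428*Y,S+.0428*Y+.0058*X,S+.0428*Y-.0058*X],st))
```

```text
col [144 144 143 144 143 142 143 143 143 142 142 143 141 133 115  96  82  72
  66  65  66  64  65  66  65  65  65  65  66  66  66  67  65  65  66  67
  66  65  65  66  66  67  65  66  66  66  66  66  66  82 108 124 133 134
 135 135 136 135 134 135 135 135 135 135 135 134 133 125 104  78  64  64
  66  65  67  67  66  70  73  81  96 110 118 122 127]
158 [146 146 146 145 145 144 141 134 121 102  89  79  72  73  72  70  71  69
  70  71  69  66  66  69  82  97 106 109 118 128 132 134 140 142 143]
165 [139 138 137 136 136 136 135 131 118 100  89  78  69  64  65  65  65  66
  64  65  64  64  63  63  68  77  84  86  86  86  85  88  96 102 105]
175 [135 134 135 135 134 134 134 129 117  99  87  77  66  63  66  66  65  65
  66  66  66  66  63  60  65  78  84  85  85  86  85  85  85  85  85]
185 [134 133 134 134 134 133 133 131 121 103  86  75  68  66  68  66  68  66
  65  64  66  66  64  62  64  72  81  85  85  86  85  89  95 100 102]
195 [133 132 132 132 132 133 132 129 119 102  98 116 129 135 136 136 135 135
 134 134 135 133 130 124 113 124 162 186 181 150 115 105 106 108 108]
card foot far, top far [[323.1  153.41]
 [323.47 183.62]
 [323.45 201.09]
 [323.58 214.21]]
inner [[321.02 153.98]
 [326.45 153.98]
 [315.58 153.99]]
outer [[321.01 151.63]
 [329.4  151.63]
 [312.62 151.64]]
```

Request:
step_arm(moves=[[[-0.4,-0.6,3,0],[-0.4,-0.6,8,0],[-0.4,-0.6,13,0],[-0.4,-0.6,18,0],[-0.4,-0.6,22,0],[-0.4,-0.6,22,0]]])

```text
time: 8.28
position: [0.6404, 0.0031, 0.1486]
eef_rot: [0.783, 0.622, 0.001, 0.003]
wrist_force: [-8.3, -18.9, 42.6]
gripper_width: 0.0113
finger_force: 59.7
```

Request:
step_arm(moves=[[[-2,0,-2,0],[-4,0,-2,0],[-4,0,-2,0]]])

```text
time: 8.65
position: [0.6389, 0.0021, 0.149]
eef_rot: [0.782, 0.623, 0.001, 0.001]
wrist_force: [-1.2, -5.6, 19.6]
gripper_width: 0.0114
finger_force: 55.6
```

Run:
```python
from h import *
np.set_printoptions(precision=2,suppress=True)
st=readout.get_state(); p=viewer.get_image("wrist"); s=viewer.get_image("side"); print(st["position"],st["time"],st["wrist_force"],st["ft_torque"])
a=cv2.resize(p["pixels"][100:300,255:388],(399,600),interpolation=cv2.INTER_CUBIC)
b=cv2.resize(s["pixels"][140:260,310:390],(400,600),interpolation=cv2.INTER_CUBIC)
cv2.imwrite("pics/c5.png",np.hstack([a,b])[:,:,::-1])
M=R.from_quat(st["eef_rot"]).as_matrix(); P=np.array(st["position"])
W=lambda t:P+M@(np.array(t)/1000)
g=p["pixels"].astype(int).mean(2); print("col",g[140:225,320:325].mean(1).astype(int))
print("top far",proj(p,[W([40,0,79]),W([40,0,5]),W([32,0,5]),W([32,0,-11])],st))
```

```text
[0.64 0.   0.15] 8.65 [-1.19 -5.63 19.58] [-0.62  0.3   0.04]
col [144 143 143 143 143 143 143 143 142 137 121  94  77  72  72  71  72  71
  71  71  72  72  72  72  73  73  72  73  73  73  73  74  73  72  73  72
  73  73  73  73  73  73  73  72  73  73  72  74  72  73  73  72  73  73
  73  73  84 102 120 125 128 127 128 128 128 128 127 127 128 128 127 127
 128 127 120 102  81  71  70  71  71  71  73  74  75]
top far [[323.1  153.41]
 [323.46 183.62]
 [323.44 201.09]
 [323.57 214.21]]
```

View pics/c5.png

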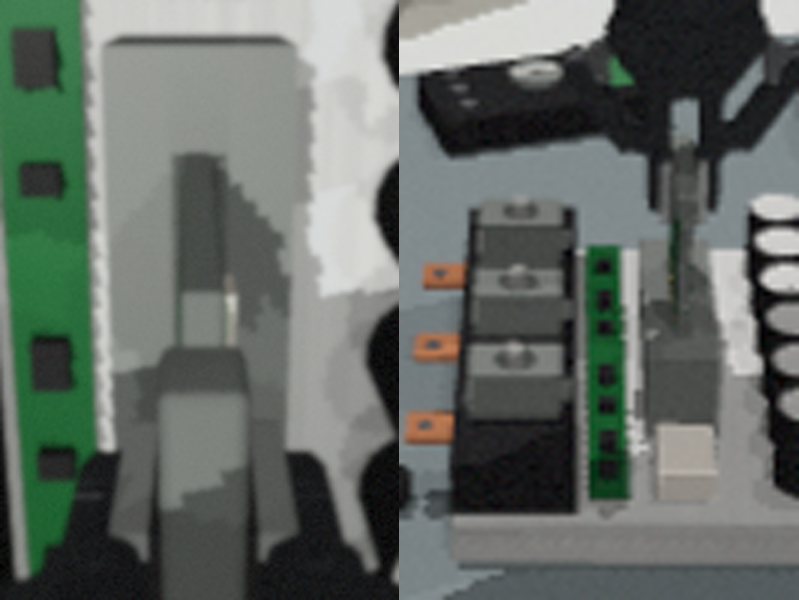

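Card is at the mouth, with its bar at rows 349 to 395 of the crop. It has slipped in the grip by contact with the far bevel. I'll lift to the earlier viewpoint and compare the edges in numbers.

Request:
step_arm(moves=[[[0,0,-50,0],[0,0,-100,0],[-42,0,-115,0],[-85,0,-115,0],[-85,0,-115,0],[-85,0,-115,0]]])

```text
time: 9.5
position: [0.6186, -0.0793, 0.262]
eef_rot: [0.782, 0.624, 0.0, -0.0]
wrist_force: [0.6, 1.3, -0.4]
gripper_width: 0.0115
finger_force: 52.4
```

Run:
```python
from h import *
np.set_printoptions(precision=2,suppress=True)
st=readout.get_state(); p=viewer.get_image("wrist"); print(st["position"],st["time"],R.from_quat(st["eef_rot"]).as_matrix()[:,0])
g=p["pixels"].astype(int).mean(2)
print("slit up",g[20:60,321:324].mean(1).astype(int),"down",g[110:150,321:324].mean(1).astype(int))
print("bar far",g[150:235,322:325].mean(1).astype(int)); print("bar near",g[335:365,318:328].mean(1).astype(int))
for a in (230,250,265,300,335): print(a,g[a-2:a+3,302:344].mean(0).astype(int))
yaw=-.2245;c,s=np.cos(yaw),np.sin(yaw);Y=np.array([-s,c,0])
for z in (.078,.08): S=np.array([.638,.0042,z]);print(proj(p,[S+.0408*Y,S-.0408*Y,S+.0428*Y,S-.0428*Y],st))
```

```text
[ 0.62 -0.08  0.26] 9.5 [0.22 0.98 0.  ]
slit up [172 172 172 172 173 172 173 173 173 174 173 173 173 174 173 173 169 156
 132 107  86  66  56  51  53  55  58  71  82  86  89  88  89  90  89  88
  86  80  78  77] down [ 76  76  77  76  75  75  75  76  75  76  75  74  75  75  76  76  74  67
  62  63  77  99 117 131 140 144 145 147 149 149 147 148 147 147 151 154
 157 160 163 162]
bar far [162 151 121  89  75  71  72  72  71  71  72  72  70  71  70  72  70  70
  72  71  70  71  71  70  72  72  71  69  72  70  71  71  72  71  71  71
  71  71  71  72  71  72  70  72  72  74  90 113 125 127 128 128 129 128
 128 129 128 129 128 128 128 128 128 128 116  92  73  70  69  69  70  71
  73  73  72  73  74  75  81  90 104 114 121 123 124]
bar near [ 89  88  89  89  88  88  88  88  88  88  88  89  87  88  88  87  89  96
 110 112  87  49  26  22  22  19  21  18  20  21]
230 [111 108 107 105  99  90  84  90  94  98  99 100 100  99  99  99 101 101
 102 101 102 101 102 101 102 101 102 101 101 100 101  98  95  89  81  80
  91 102 106 106 107 108]
250 [ 93  93  93  91  82  81  96 110 118 123 126 127 128 127 127 127 128 128
 127 127 127 126 127 127 127 127 127 127 127 126 126 123 117 110  98  81
  71  78  84  85  85  85]
265 [ 84  82  75  58  42  56  85 105 113 116 117 117 117 117 115 111 107 100
  89  83  80  81  81  82  81  82  82  82  82  82  81  80  78  74  68  54
  37  42  61  75  81  81]
300 [18 21 23 25 26 29 33 47 60 67 69 70 71 71 72 71 71 71 71 71 73 71 72 71
 72 72 72 71 71 71 70 69 66 58 43 30 27 25 24 20 20 19]
335 [ 21  30  57  85 100 106 101  89  78  78  82  86  87  88  89  89  88  89
  88  89  89  88  88  89  89  89  88  88  89  88  86  84  82  85  98 116
 130 139 141 131 103  62]
[[323.49  38.65]
 [323.36 129.46]
 [323.5   36.27]
 [323.36 131.53]]
[[323.5   38.26]
 [323.37 129.67]
 [323.5   35.87]
 [323.37 131.75]]
```

```bash
cat > fit.py <<'E'
from h import *
from scipy.optimize import least_squares
np.set_printoptions(precision=3,suppress=True)
st=readout.get_state(); p=viewer.get_image("wrist")
M=R.from_quat(st["eef_rot"]).as_matrix(); P=np.array(st["position"])
pts=np.array([[40,0.],[40,74],[32,74],[32,90],[-32,90]])  # x, height above foot
def rows(v):
    x0,top,th=v; c,s=np.cos(th),np.sin(th); q=pts-[0,82]   # about bar middle
    X=x0+q[:,0]*c-q[:,1]*s; U=top-8+q[:,0]*s+q[:,1]*c
    return proj(p,P+(M@np.c_[X,0*X,-U].T/1000).T,st)[:,1]
for nm,r in(("before",[157,189.6,207.95,219.9,349.3]),("now",[152.1,196.4,214.6,229.4,352])):
  for use in(slice(0,5),slice(0,4)):
    f=least_squares(lambda v:(rows(v)-r)[use],[0,11,0],x_scale=[1,1,.02])
    x0,top,th=f.x; print(nm,"bar x",x0,"top",top,"tilt",th,"foot x",x0+82*np.sin(th),"foot up",top-8-82*np.cos(th),f.fun)
E
python3 fit.py
```

```text
before bar x -2.3987489049008657 top 11.908593079064877 tilt -0.00035603541583826485 foot x -2.4279438083828064 foot up -78.09140172372527 [ 0.311 -0.077 -1.046  0.842 -0.031]
before bar x -3.1286130001488845 top 9.750050476632856 tilt 0.004452435668707005 foot x -2.763514481614364 foot up -80.24913673319115 [ 0.252  0.147 -1.114  0.71 ]
now bar x -4.398550710759177 top 13.308449604783315 tilt 0.07278001865590603 foot x 1.5641435673781974 foot up -76.47447206560864 [ 0.561 -0.461 -1.459  1.479 -0.117]
now bar x -6.820600780924581 top 6.393643040430119 tilt 0.0919836666318855 foot x 0.711427979442111 foot up -83.25970069240796 [ 0.345  0.304 -1.654  0.994]
```

The fit shows the card square before contact. It is now tilted 0.07 rad in the grip, so its far corner caught. I'll square it up by pressing its foot lightly on the flat top of the block, beside the slot, with a soft grip. I'll then grip harder and retry about 2 mm further back.

Request:
step_arm(moves=[[[50,-13,0,0],[84,-13,30,0],[84,-13,80,0],[84,-13,96,0],[84,-13,99,0],[84,-13,102,0]]], newtons=25)

```text
time: 10.35
position: [0.6254, 0.0048, 0.1618]
eef_rot: [0.782, 0.623, 0.001, 0.001]
wrist_force: [0.4, -0.3, -0.9]
gripper_width: 0.0111
finger_force: 52.3
```

Request:
step_arm(moves=[[[0,0,1,0],[0,0,2,0],[0,0,3,0],[0,0,4,0],[0,0,5,0],[0,0,5,0]]])

```text
time: 11.1
position: [0.6249, 0.0052, 0.1558]
eef_rot: [0.782, 0.624, 0.0, 0.0]
wrist_force: [-0.1, 0.8, 4.9]
gripper_width: 0.0112
finger_force: 53.3
```

Request:
step_arm(moves=[[[0,0,1,0],[0,0,2,0],[0,0,3,0],[0,0,4,0],[0,0,4,0]]], hand=1, newtons=25)

```text
time: 11.72
position: [0.6266, 0.0069, 0.1543]
eef_rot: [0.781, 0.624, 0.003, 0.001]
wrist_force: [-1.8, 8.1, 30.0]
gripper_width: 0.0111
finger_force: 57.8
```

Request:
step_arm(moves=[[[0,0,1.5,0],[0,0,3,0],[0,0,3,0]]])

```text
time: 12.1
position: [0.6279, 0.0084, 0.1531]
eef_rot: [0.781, 0.625, 0.004, 0.002]
wrist_force: [-2.6, 12.8, 46.9]
gripper_width: 0.0113
finger_force: 63.0
```

Request:
step_arm(moves=[[[0,0,-50,0],[0,0,-100,0],[-42,13,-107,0],[-84,13,-107,0],[-84,13,-107,0]]], hand=1, newtons=100)

```text
time: 12.72
position: [0.618, -0.0837, 0.2551]
eef_rot: [0.783, 0.622, -0.001, 0.0]
wrist_force: [-0.2, 0.6, -0.2]
gripper_width: 0.0109
finger_force: 98.8
```

```bash
cat > edges.py <<'E'
from h import *
np.set_printoptions(precision=2,suppress=True)
st=readout.get_state(); p=viewer.get_image("wrist"); print(st["position"],st["time"],R.from_quat(st["eef_rot"]).as_matrix()[:,0])
g=p["pixels"].astype(int).mean(2)
print("slit up",g[30:46,321:324].mean(1).astype(int),"down",g[122:140,321:324].mean(1).astype(int))
print("far150",g[150:235,322:325].mean(1).astype(int)); print("near335",g[335:365,318:328].mean(1).astype(int))
E
python3 edges.py
```

```text
[ 0.62 -0.08  0.26] 12.725 [ 0.23  0.97 -0.  ]
slit up [151 124 102  84  63  50  50  51  49  51  59  73  80  81  83  85] down [ 71  66  60  63  82 106 121 134 142 145 147 146 146 146 146 144 144 145]
far150 [163 166 177 192 199 187 145  97  92 105 106 102  94  92  89  87  83  81
  79  77  74  71  73  70  69  70  69  68  68  68  68  68  68  68  67  67
  68  69  69  69  69  67  67  63  70  92 116 126 130 131 130 130 130 130
 130 130 130 130 130 131 130 130 128 116  91  70  67  67  67  66  68  69
  69  70  70  73  80  91 106 115 121 123 125 127 128]
near335 [89 88 89 89 89 89 89 89 88 89 89 88 88 88 87 88 89 87 84 72 52 31 23 21
 19 20 20 19 22 23]
```

```bash
sed -i 's/^for nm.*/for nm,r in(("now",[156.4,195.2,213.8,227.6,354]),):/' fit.py; python3 fit.py
```

```text
now bar x -4.1781147516646575 top 13.76161870924443 tilt 0.033477051663068885 foot x -1.4335092348384664 foot up -76.19243634941029 [ 0.374 -0.06  -1.283  1.007 -0.041]
now bar x -5.078394501666072 top 11.213160949859686 tilt 0.03995951318370343 foot x -1.802586364403982 foot up -78.72138049053557 [ 0.296  0.221 -1.36   0.834]
```

```bash
python3 edges.py | head -2
python3 - <<'E'
from h import *
np.set_printoptions(precision=2,suppress=True)
st=readout.get_state(); p=viewer.get_image("wrist"); g=p["pixels"].astype(int).mean(2)
def edge(v,lo,hi):
    t=(lo+hi)/2; k=np.nonzero(np.diff(np.sign(v-t)))[0][0]; return k+(v[k]-t)/(v[k]-v[k+1])
c=g[:,321:324].mean(1); u=20+edge(c[20:60],173,52); d=110+edge(c[110:150],62,146)
L=[312+edge(g[r-4:r+5,312:322].mean(0),150,77) for r in(55,80,105)]; Rr=[322+edge(g[r-4:r+5,322:334].mean(0),77,155) for r in(55,80,105)]
m=(np.array(L)+Rr)/2; print(u,d,L,Rr,m)
for uv in([322,(u+d)/2],[m[0],55],[m[1],80],[m[2],105]): print(totool(st,onz(p,uv,.079,st)[0]))
S=np.array([.638,.0042,.079]); print("by earlier slot",totool(st,S),st["position"])
E
```

```text
[ 0.62 -0.08  0.26] 12.825 [0.22 0.97 0.  ]
slit up [173 173 172 172 168 152 129 106  87  68  54  51  52  52  55  68] down [ 76  75  75  75  72  66  61  61  72  93 111 128 138 144 145 146 145 145]
37.86888888888889 132.5748502994012 [np.float64(318.2281144781145), np.float64(318.1505281690141), np.float64(318.1172607879925)] [np.float64(328.8370607028754), np.float64(329.19305019305017), np.float64(329.21535181236675)] [323.53 323.67 323.67]
[ 85.73  -0.82 176.26]
[111.63   0.56 176.27]
[ 90.29   0.71 176.26]
[ 68.16   0.72 176.25]
by earlier slot [ 85.32   0.53 176.26] [ 0.62 -0.08  0.26]
```

Request:
step_arm(moves=[[[45,1.1,0,0],[85.4,1.1,30,0],[85.4,1.1,80,0],[85.4,1.1,90,0],[85.4,1.1,90,0],[85.4,1.1,93,0],[85.4,1.1,96,0],[85.4,1.1,99,0]]])

```text
time: 13.92
position: [0.6388, 0.003, 0.1567]
eef_rot: [0.782, 0.624, 0.0, 0.0]
wrist_force: [0.2, -0.3, -0.8]
gripper_width: 0.0107
finger_force: 98.7
```

Request:
step_arm(moves=[[[0,0,2,0],[0,0,4,0],[0,0,4,0]]])

```text
time: 14.3
position: [0.6393, 0.0037, 0.1534]
eef_rot: [0.782, 0.624, 0.001, 0.0]
wrist_force: [-1.8, 1.0, 11.5]
gripper_width: 0.011
finger_force: 100.5
```

Request:
step_arm(moves=[[[0,-0.8,0,0],[0,-1.6,0,0],[0,-1.6,0,0]]])

```text
time: 14.68
position: [0.6382, 0.0038, 0.1536]
eef_rot: [0.782, 0.624, 0.001, 0.001]
wrist_force: [0.9, 1.5, 9.9]
gripper_width: 0.0108
finger_force: 100.4
```

Request:
step_arm(moves=[[[0,0.5,1,0],[0,0.5,2,0],[0,0.5,2,0]]])

```text
time: 15.05
position: [0.6393, 0.0042, 0.1529]
eef_rot: [0.782, 0.624, 0.002, 0.001]
wrist_force: [-1.3, 1.8, 24.9]
gripper_width: 0.0111
finger_force: 102.6
```

Request:
step_arm(moves=[[[0,0,-5,0],[-0.8,2,-5,0],[-0.8,2,-3,0],[-0.8,2,-1,0],[-0.8,2,1,0],[-0.8,2,3,0],[-0.8,2,3,0]]])

```text
time: 15.92
position: [0.6392, 0.0022, 0.147]
eef_rot: [0.782, 0.624, -0.0, -0.0]
wrist_force: [0.9, 0.3, -1.5]
gripper_width: 0.0108
finger_force: 98.7
```

It has gone in: z is down to 147 mm with no force. I continue downward.

Request:
step_arm(moves=[[[0,0,4,0],[0,0,8,0],[0,0,12,0],[0,0,16,0],[0,0,20,0],[0,0,20,0]]])

```text
time: 16.68
position: [0.6392, 0.0023, 0.1269]
eef_rot: [0.782, 0.624, -0.0, -0.0]
wrist_force: [1.0, 0.7, -2.2]
gripper_width: 0.0108
finger_force: 98.7
```

Request:
step_arm(moves=[[[0,0,4,0],[0,0,8,0],[0,0,11,0],[0,0,14,0],[0,0,16,0],[0,0,18,0],[0,0,18,0]]])

```text
time: 17.55
position: [0.6399, 0.0028, 0.1101]
eef_rot: [0.782, 0.624, 0.001, 0.0]
wrist_force: [-0.8, 3.7, 10.9]
gripper_width: 0.0106
finger_force: 100.4
```

Request:
step_arm(moves=[[[0,0,-1,0],[0,0,-1,0],[0,0,-1,0],[0,0,-1,0]]], hand=0.5, newtons=40)

```text
time: 18.05
position: [0.6392, 0.0021, 0.1101]
eef_rot: [0.782, 0.624, -0.0, -0.0]
wrist_force: [-0.2, 0.6, 0.7]
gripper_width: 0.0424
finger_force: 0.0
```

Request:
step_arm(moves=[[[0,0,-25,0],[0,0,-50,0],[0,0,-50,0]]])

```text
time: 18.42
position: [0.6402, 0.0023, 0.1621]
eef_rot: [0.782, 0.624, 0.001, 0.001]
wrist_force: [-0.1, -0.5, -0.2]
gripper_width: 0.0429
finger_force: 0.0
```

Request:
step_arm(moves=[[[5,0,0,0],[5,0,0,0],[5,0,0,0],[5,0,4,0],[5,0,8,0],[5,0,12,0]]], hand=1)

```text
time: 19.18
position: [0.6403, 0.007, 0.1478]
eef_rot: [0.782, 0.624, -0.0, -0.0]
wrist_force: [-0.4, 0.2, -0.3]
gripper_width: 0.0001
finger_force: 0.0
```

Request:
step_arm(moves=[[[0,0,2,0],[0,0,4,0],[0,0,6,0],[0,0,8,0],[0,0,8,0]]])

```text
time: 19.8
position: [0.6425, 0.0068, 0.1429]
eef_rot: [0.782, 0.623, 0.002, 0.002]
wrist_force: [0.1, -3.5, 25.3]
gripper_width: 0.0001
finger_force: 12.7
```

Run:
```python
from h import *
np.set_printoptions(precision=2,suppress=True)
st=readout.get_state(); print(st["position"],st["wrist_force"])
s=viewer.get_image("side"); t=viewer.get_image("top")
yaw=-.2245;c,q=np.cos(yaw),np.sin(yaw);Y=np.array([-q,c,0])
S=np.array([.638,.0042,.126])-.002*Y
for p,n in((s,"s"),(t,"t")):
  print(n,proj(p,[S+.032*Y,S-.032*Y,S-.040*Y-[0,0,.016],S-.04*Y-[0,0,.046]]))
  for r in finder.spot_in(p,"card")[:3]: print(r["conf"],r["point"])
```

```text
[0.64 0.01 0.14] [ 0.09 -3.54 25.33]
s [[365.26 178.86]
 [366.27 190.43]
 [366.24 197.15]
 [365.94 206.71]]
0.9 [276.6, 251.1]
0.73 [262.1, 287.4]
0.71 [451.6, 304.7]
t [[315.98 163.36]
 [338.86 168.77]
 [341.47 170.33]
 [341.02 171.92]]
0.7 [419.7, 277.3]
0.59 [461.9, 142.2]
0.55 [466.9, 274.1]
```

Request:
step_arm(moves=[[[0,0,-10,0],[18,-1.5,-10,0],[18,-1.5,-5,0],[18,-1.5,-2,0],[18,-1.5,0,0],[18,-1.5,0,0]]])

```text
time: 20.75
position: [0.6453, 0.0259, 0.1429]
eef_rot: [0.782, 0.624, 0.003, 0.001]
wrist_force: [1.5, 2.3, 31.9]
gripper_width: -0.0
finger_force: 15.3
```

Request:
step_arm(moves=[[[0,0,-10,0],[-42,0,-10,0],[-42,0,-5,0],[-42,0,-2,0],[-42,0,0,0],[-42,0,0,0]]])

```text
time: 21.5
position: [0.6356, -0.0179, 0.1429]
eef_rot: [0.782, 0.623, 0.001, 0.003]
wrist_force: [-4.0, -13.3, 34.8]
gripper_width: 0.0003
finger_force: 17.2
```

The card is home and level: the bar top reads 126 mm at both ends. Next are the bolts, starting with bolt 3.

Request:
step_arm(moves=[[[0,0,-15,0],[0,0,-20,0],[-59,-45,-20,0],[-59,-90,-20,0],[-59,-90,0,0],[-59,-90,0,0],[-59,-90,0,0]]])

```text
time: 22.38
position: [0.5333, -0.053, 0.1405]
eef_rot: [0.782, 0.624, 0.0, -0.0]
wrist_force: [-0.3, -0.0, -0.3]
gripper_width: 0.0
finger_force: 0.0
```

Run:
```python
from h import *
np.set_printoptions(precision=4,suppress=True)
st=readout.get_state(); p=viewer.get_image("wrist"); print(st["position"],st["time"])
for r in finder.spot_in(p,"tip_1")[:4]:
  w=onz(p,r["point"],.098,st)[0]; print(r["conf"],r["point"],w,totool(st,w))
print(proj(p,[[.5688,.1012,.098],[.5515,.0234,.098],[.5336,-.0535,.098]],st))
for t in ([.5700,.0994,.1],[.5527,.0216,.1],[.5348,-.0553,.1]): print(totool(st,t))
```

```text
[ 0.5333 -0.053   0.1405] 22.375
0.77 [324.6, 225.9] [ 0.535  -0.0494  0.098 ] [ 3.9458  0.8153 42.5337]
0.26 [330.1, 216.5] [ 0.5394 -0.0443  0.098 ] [ 9.8296  3.9778 42.5366]
[[324.2902 -88.509 ]
 [324.8079  91.607 ]
 [323.8068 232.7231]]
[156.7631   1.9798  40.6104]
[77.0637  2.3458 40.5704]
[-1.891   1.9274 40.5308]
```

Request:
step_arm(moves=[[[-1,1.5,12,0],[-1,1.5,22,0],[-1,1.5,24,0],[-1,1.5,26,0],[-1,1.5,27,0],[-1,1.5,27,0]]])

```text
time: 23.22
position: [0.5341, -0.0547, 0.1145]
eef_rot: [0.782, 0.624, -0.0, 0.0]
wrist_force: [-11.9, 0.4, 25.7]
gripper_width: 0.0002
finger_force: 12.7
```

Bolt 3 holds at about 26 N without sinking, so it is tight. Next is bolt 2, pressed more gently.

Request:
step_arm(moves=[[[0,0,-14,0],[40,0,-14,0],[80,0,-14,0],[80,0,-14,0],[80,0,-6,0],[80,0,-3,0],[80,0,-2,0],[80,0,-1.5,0],[80,0,-1.5,0]]])

```text
time: 24.35
position: [0.5518, 0.0227, 0.1149]
eef_rot: [0.782, 0.623, -0.0, 0.0]
wrist_force: [-0.6, -1.1, 0.8]
gripper_width: -0.0002
finger_force: 0.7
```

Request:
step_arm(moves=[[[0,0,0.5,0],[0,0,1,0],[0,0,1.5,0],[0,0,1.5,0]]])

```text
time: 24.85
position: [0.5522, 0.0228, 0.1145]
eef_rot: [0.782, 0.623, 0.0, 0.001]
wrist_force: [-8.3, -4.4, 25.0]
gripper_width: 0.0
finger_force: 12.3
```

Bolt 2 is also tight, holding 25 N at the same height. Now bolt 1.

Request:
step_arm(moves=[[[0,0,-14,0],[40,0,-14,0],[80,0,-14,0],[80,0,-14,0],[80,0,-6,0],[80,0,-3,0],[80,0,-1.5,0],[80,0,-0.7,0],[80,0,-0.7,0]]])

```text
time: 25.98
position: [0.5696, 0.1007, 0.114]
eef_rot: [0.782, 0.623, -0.0, 0.0]
wrist_force: [0.2, 0.6, 0.8]
gripper_width: 0.0003
finger_force: 0.0
```

Request:
step_arm(moves=[[[0,0,1,0],[0,0,2,0],[0,0,3,0],[0,0,3,0]]])

```text
time: 26.48
position: [0.5696, 0.101, 0.111]
eef_rot: [0.782, 0.624, 0.0, 0.0]
wrist_force: [-0.7, -2.0, 3.1]
gripper_width: 0.0
finger_force: 1.5
```

Request:
step_arm(moves=[[[0,0,1,0],[0,0,2,0],[0,0,3,0],[0,0,3.5,0],[0,0,3.5,0]]])

```text
time: 27.1
position: [0.57, 0.1011, 0.1086]
eef_rot: [0.782, 0.624, 0.0, 0.0]
wrist_force: [-6.4, -4.4, 22.0]
gripper_width: -0.0001
finger_force: 11.2
```

Bolt 1 gave way and now rests firmly about 6 mm lower, so it is the loose one. I'll rise, turn the gripper across the cap and check.

```bash
python3 -c "
from h import *
s=readout.get_state(); print(np.round(s['q'],3),s['position'])"
```

```text
[ 0.112  0.544 -0.441  1.83   0.303  0.833 -0.703] [0.56997535 0.10111674 0.10860212]
```

Request:
step_arm(moves=[[[0,0,-30,0],[0,0,-55,0],[0,0,-55,-0.17]]])

```text
time: 27.48
position: [0.5704, 0.1019, 0.1643]
eef_rot: [0.725, 0.689, 0.001, 0.001]
wrist_force: [0.1, 0.6, -1.2]
gripper_width: -0.0002
finger_force: 0.0
```

```bash
python3 -c "
from h import *
s=readout.get_state(); print(np.round(s['q'],3),s['position'])"
```

```text
[ 0.165  0.476 -0.507  1.795  0.28   0.939 -0.512] [0.57037574 0.10185103 0.16430284]
```

Request:
step_arm(moves=[[[0,0,0,-1.4],[0,0,0,-1.4],[0,0,0,-1.4],[0,0,0,-1.4],[0,0,0,-1.4],[0,0,0,-1.4],[0,0,0,-1.4],[0,0,0,-1.4],[0,0,0,-1.4],[0,0,0,-1.4]]], hand=0.4, newtons=40)

```text
time: 28.72
position: [0.5695, 0.1013, 0.1624]
eef_rot: [0.113, 0.994, 0.0, -0.0]
wrist_force: [0.0, 0.2, -0.2]
gripper_width: 0.0514
finger_force: 0.0
```

Run:
```python
from h import *
np.set_printoptions(precision=4,suppress=True)
st=readout.get_state(); p=viewer.get_image("wrist"); print(st["position"],st["time"],R.from_quat(st["eef_rot"]).as_matrix()[:,:2].T)
save(p,"w9")
for q,z in(("tip_1",.092),("cap_1",.09),("slot",.08)):
 for r in finder.outline_of(p,q)[:4]:
  w=onz(p,r["point"],z,st)[0]; ys,xs=np.nonzero(r["pixels"]); print(q,r["conf"],r["point"],w,totool(st,w),xs.min(),xs.max(),ys.min(),ys.max())
for t in ([.57,.0998,.092],[.5527,.0216,.1]): print(totool(st,t),proj(p,t,st))
```

```text
[0.5695 0.1013 0.1624] 28.725 [[-0.9743  0.225   0.0002]
 [ 0.225   0.9743  0.0002]]
tip_1 0.94 [209.6, 217.3] [0.5518 0.0253 0.092 ] [  0.1872 -78.0568  70.4091] 196 221 202 227
tip_1 0.74 [94.0, 215.2] [ 0.5322 -0.0542  0.092 ] [   1.3827 -159.9129   70.3916] 81 110 204 226
tip_1 0.7 [322.5, 211.3] [0.5647 0.1009 0.092 ] [ 4.5986 -1.4954 70.4264] 313 335 201 223
tip_1 0.53 [29.1, 360.8] [ 0.6432 -0.1784  0.092 ] [-134.7688 -255.9219   70.3473] 0 63 332 399
cap_1 0.9 [324.3, 201.7] [0.559  0.1034 0.09  ] [10.7003 -0.2905 72.4277] 300 347 175 249
cap_1 0.73 [111.5, 209.4] [ 0.5315 -0.0414  0.09  ] [   4.9742 -147.608    72.3949] 66 139 176 247
cap_1 0.6 [215.9, 203.9] [0.5441 0.0318 0.09  ] [  9.1163 -73.431   72.4116] 180 240 174 249
slot 0.57 [238.5, 222.1] [0.5636 0.039  0.08  ] [ -8.2708 -62.0504  82.4111] 44 398 122 384
[-0.8119 -1.3755 70.4255] [[322.6778 218.816 ]]
[ -1.553  -81.4611  62.4081] [[200.6541 224.2701]]
```

View pics/w9.png

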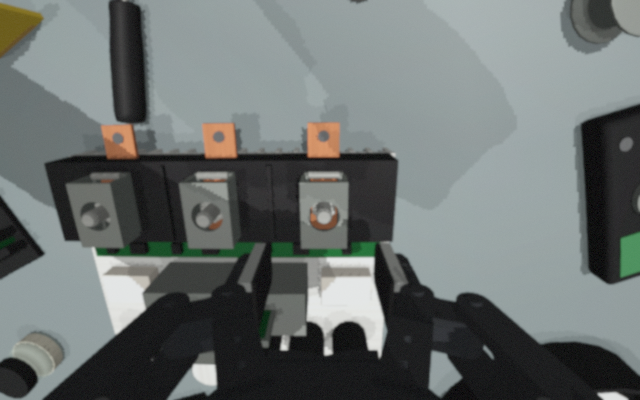

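The picture shows cap 1 at (324,215) with its bolt visibly sunk. Caps 2 and 3 are shut, at (209,210) and (105,210), and the gripper is square to the cap. I'll descend and grip it across its sides.

Request:
step_arm(moves=[[[-7.5,-0.7,20,0],[-7.5,-0.7,50,0],[-7.5,-0.7,72,0],[-7.5,-0.7,81,0],[-7.5,-0.7,81,0],[-7.5,-0.7,81,0]]])

```text
time: 29.68
position: [0.5772, 0.099, 0.0823]
eef_rot: [0.112, 0.994, 0.0, 0.001]
wrist_force: [0.2, -0.6, 0.3]
gripper_width: 0.0515
finger_force: 0.0
```

Request:
step_arm(moves=[[[0,0,0,0],[0,0,0,0],[0,0,0,0],[0,0,0,0]]], hand=1, newtons=30)

```text
time: 30.18
position: [0.5777, 0.1, 0.0826]
eef_rot: [0.112, 0.994, 0.001, 0.001]
wrist_force: [2.7, 5.6, 1.4]
gripper_width: 0.0315
finger_force: 33.6
```

Gripped at 31.5 mm, which matches the cap's 32 mm width. Next I swing it along the hinge arc.

Request:
step_arm(moves=[[[3.3,0,-6.1,0],[7.8,0,-11.4,0],[13.3,0,-15.7,0],[19.5,0,-18.8,0],[19.5,0,-18.8,0]]])

```text
time: 30.8
position: [0.5589, 0.1044, 0.1016]
eef_rot: [0.112, 0.994, 0.001, 0.002]
wrist_force: [5.2, 5.9, 2.5]
gripper_width: 0.0314
finger_force: 31.8
```

Request:
step_arm(moves=[[[6.7,0,-1.9,0],[11.9,0,-2.4,0],[17,0,-2.1,0],[17,0,-2.1,0],[17,0,-2.1,0]]])

```text
time: 31.42
position: [0.5434, 0.1079, 0.1042]
eef_rot: [0.112, 0.994, 0.001, 0.003]
wrist_force: [8.1, 3.6, 7.3]
gripper_width: 0.0312
finger_force: 29.6
```

Run:
```python
from h import *
np.set_printoptions(precision=3,suppress=True)
st=readout.get_state(); print(st["position"],st["wrist_force"],st["gripper_width"],st["finger_force"],st["time"])
s=viewer.get_image("side"); b=cv2.resize(s["pixels"][130:290,260:460],(800,600),interpolation=cv2.INTER_CUBIC)
cv2.imwrite("pics/fin.png",b[:,:,::-1]); w=viewer.get_image("wrist")
for q in("cap_1",):
  for n,p in(("s",s),("w",w)):
    for r in finder.outline_of(p,q)[:4]: ys,xs=np.nonzero(r["pixels"]); print(n,r["conf"],r["point"],xs.min(),xs.max(),ys.min(),ys.max())
```

```text
[0.543 0.108 0.104] [8.075 3.629 7.3  ] 0.031210966183480512 29.648712147027254 31.425
s 0.76 [332.3, 218.1] 323 344 209 222
s 0.6 [334.7, 201.8] 325 344 193 205
s 0.54 [329.4, 178.3] 324 336 172 189
s 0.22 [365.0, 194.0] 364 368 180 207
w 0.97 [55.1, 287.1] 0 96 243 334
w 0.71 [324.8, 300.0] 285 360 229 349
w 0.66 [165.7, 275.7] 137 217 245 319
w 0.59 [177.2, 255.0] 0 416 174 397
```

Run:
```python
from h import *
np.set_printoptions(precision=1,suppress=True)
st=readout.get_state(); w=viewer.get_image("wrist")
r=[a for a in finder.outline_of(w,"cap_1") if 280<a["point"][0]<370]
M=r[0]["pixels"]; ys,xs=np.nonzero(M); print(xs.min(),xs.max(),ys.min(),ys.max(),M.sum())
yaw=-.2245;X=np.array([np.cos(yaw),np.sin(yaw),0]);Y=np.array([-np.sin(yaw),np.cos(yaw),0]);Z=np.array([0,0,1.])
B=np.array([.570,.0998,0]); H=B-.024*X+.071*Z
for th in(0,.4,.8,1.1,1.3,1.5):
  P=[]
  for a in(0,.048):
    for h in(-.003,.019):
      for y in(-.016,.016):
        P.append(H+y*Y+(a*np.cos(th)-h*np.sin(th))*X+(a*np.sin(th)+h*np.cos(th))*Z)
  q=proj(w,P,st); hull=np.zeros((400,640),np.uint8); cv2.fillConvexPoly(hull,cv2.convexHull(q.astype(np.int32)),1)
  print(th,q.min(0),q.max(0),"IoU",round((hull.astype(bool)&M).sum()/(hull.astype(bool)|M).sum(),2))
```

```text
286 360 229 349 6381
0 [289.9 245.5] [353.  340.4] IoU 0.54
0.4 [289.4 247.5] [353.7 348.2] IoU 0.59
0.8 [285.5 236.1] [357.5 340.5] IoU 0.68
1.1 [283.  226.6] [359.9 336.1] IoU 0.68
1.3 [281.9 221.5] [360.9 327.1] IoU 0.57
1.5 [281.5 217.7] [361.3 313.2] IoU 0.44
```

Request:
step_arm(moves=[[[0,0,0,0],[0,0,0,0],[0,0,0,0],[0,0,0,0]]])

```text
time: 32.22
position: [0.5434, 0.1079, 0.1042]
eef_rot: [0.112, 0.994, 0.001, 0.003]
wrist_force: [8.8, 2.6, 8.7]
gripper_width: 0.0313
finger_force: 29.7
```

```bash
python3 -c "
from h import *
s=readout.get_state(); print(s['position'],s['wrist_force'],s['gripper_width'],s['finger_force'])
t=viewer.get_image('top')
for q,z in(('board_a',.05),('jar',.05),('spool',.045),('meter',.038),('screwdriver',.015),('wrench',.01)):
  r=finder.spot_in(t,q)[:1]; print(q,[ (np.round(a['point']),round(a['conf'],2)) for a in r])
print(order.close_job())"
```

```text
[0.54343544 0.10789754 0.10420441] [8.81610975 2.55352446 8.72185885] 0.03132411271913045 29.6695576608181
board_a [(array([425., 197.]), 0.48)]
jar [(array([424., 154.]), 0.57)]
spool [(array([203., 228.]), 0.76)]
meter [(array([197., 167.]), 0.84)]
screwdriver []
wrench [(array([248., 259.]), 0.6)]
the job is handed in; nothing more can be done
None
```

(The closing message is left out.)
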